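# Close a two-part plaster mould with its toggle latch

## Robot

A 7-joint arm with a two-finger parallel gripper is mounted at the origin on the work surface. World frame = base frame: x ahead of the robot, y to its left, z up, the work surface at z = 0. Lengths are in m, angles in rad, forces in N, time in s.
With the tool pointing down it reaches from about 0.425 to 0.8 m from the base axis. Payload 8.3 kg.
Tool frame: the origin (TCP) lies between the finger pads; the fingertips stand 14 mm ahead of it and the grasp point (between the pads) lies 5 mm behind it; z points along the fingers, y is the line along which they close (so a half turn about z gives the same grasp; the last joint's range is limited). The gripper opens to 85 mm and grips with 20 to 120 N. Pads are 22 mm wide; open, the fingers measure 114 mm over their backs; the gripper's body (76 mm by 85 mm) begins 54 mm behind the grasp point. The pads swing forward as they close: fully open they stand 13 mm farther back than shut.
Start: joints at [1.264, 0.383, 0.016, 1.37, -0.006, 1.388, -0.046], TCP at [0.151, -0.606, 0.245] pointing down, gripper open.
Joint ranges: [-2.95, 2.95], [-0.25, 2.06], [-1.52, 1.56], [0.18, 2.33], [-1.44, 4.58], [0.02, 2.06], [-3.01, 3.01]. Speed limits (rad/s): [2.39, 2.39, 3.01, 3.01, 3.14, 3.14, 3.14].

## Interface

Orientations are given as a unit quaternion [x, y, z, w].
In Python, from cell import robot gives the robot as it stands.
- The arm moves only by the shell command python3 -m creep 'ROWS' [FORCE]. ROWS is JSON, a list that holds one entry, the list of rows, each a list of 7 numbers: the turn, a rotation vector about the world's x, y, z in degrees, then the shift along the world's x, y, z in mm, then the closure, from 0 (fully open) to 1 (shut). In form: [[[rx, ry, rz, dx, dy, dz, jaw], ...]]. A call has 1 to 10 rows; each row is the pose to reach, as a shift and turn from the pose commanded when the call began; what a row does not reach only later rows make up. A row lasts 1/8 s, in which the tool goes at most 62.5 mm and 10.7 degrees, less where a joint would pass 70% of its speed; a pose out of reach is approached as far as the arm can. A call with a gripper value outside its range is refused whole. The fingers move at their own pace and stop on an object; FORCE is the grip in N (left out, the last holds). Time passes only in rows, so rows that repeat a pose let the fingers close. It gives the time, the measured TCP pose, the force, the opening and the grip force at its end, in the units of the state.
- robot.read_state(): the state, without advancing time (a new reading comes with each control period).
- robot.capture(name): name is "scene" or "top"; returns the picture (480x640x3 uint8, red, green, blue); there is no depth.
- robot.get_calibration(name): a dict with "K" (3x3 intrinsics, pixels), "rvec" (rotation vector, rad) and "tvec" (3), from world to camera coordinates, as OpenCV has them. Camera axes: x right, y down, z forward; pixel columns grow to the right and rows downward; lengths in m; the calibration is good to about 2 mm. A picture is of the moment at which its call begins. get_calibration takes no time and is no camera call.
- robot.hand_in(): hands the job in; it is judged then, once.
The state is a dict: "time": time; "joints": joint angles; "qvel": joint speeds; "effort": joint torques, N m; "tcp_pos": TCP position; "tcp_rot": TCP orientation; "contact_force": force on the tool from outside, world axes, zero at the start; "ft_torque": the same for the moment, N m; "width": finger opening in m; "grasp_force": force on a finger pad.
Only numpy, scipy, OpenCV 4.12 (cv2) and the standard library are available. Lean on these libraries where they do the work, as an engineer would, in place of code of your own. Each camera call takes 0.05 s, during which the arm holds its last target. There are 200 camera calls.

## Task

Push the sliding half of the plaster mould fully home against the fixed half. Then take the latch's wire bail by its blue tab, set it down behind the brass keeper tongue, draw it back until it bears snugly against the tongue and hold it there for a moment, then let go of it and press the red lever over its centre until it lies flat. Work gently, as the plaster chips and the wire bends, and leave the rolling pin, the glaze jar and the cutter where they are.

Things in the scene. Friction and masses are not known exactly. Their poses are not given: they have to be found in the camera images.
- stand: Plywood board 355 x 150 x 15 mm fixed to the table, carrying the fixed white plaster mould half (x -130 to 0, 110 wide, top 90 mm above the table). Origin at table height below the fixed half's seam face, mid width. x: from fixed to sliding half, along the slide; z up. Guide rods (top at 36 mm) run to an end block (x 180 to 195, top 45 mm). The toggle latch is on the fixed half's top at y = 0.
- moving_half: White plaster half, 95 (x) x 110 wide, top 90 mm above the table; slides along the stand's x with about 5 N drag. Axes as the stand's; origin at table height below its seam face: its x in the stand's frame is the gap, 20 to 48 mm at the start, 0 when home (rigid stop). Push from the far end on its outer face, at x = +95 mm of this frame. It carries the keeper.
- keeper_seat (a point): On the sliding half, 30 mm from its seam face and 4.5 mm above the plaster: nominal centre of the seated bail bar. The keeper, a brass tongue 16 wide, 4 thick on a 2 mm steel plate, is screw-adjusted: really up to 3 mm off along x, either way; feel for it. It leans away from the latch, 40 deg off vertical; tip 16 mm above the plaster, 4.5 mm beyond its seat.
- tab_grip (a point): Grip point on the bail's blue finger tab, 36 mm from the bar's centre along the bar's z. Tab: 10 mm (along the bail) x 12 mm (across), ends 45 mm from the bar. Grip from above, fingers closing along the stand's y; it pivots between the pads. Set the bar down on the plate with its centre 8 mm or more beyond the keeper's seat, then draw it back (-x) under the tongue to a stop.
- bail_bar: Cross bar of the wire bail, 5 mm thick, 28 mm along y; origin at its centre, x along the bail away from the latch, z towards the tab's end. The bail is a loop (arms 28 mm apart, passing either side of the tongue), 88 mm from this bar to its hinge on the lever, 16 mm from the lever pivot along the lever. It starts 0.3 to 0.75 rad above level and stays where it is put (light friction).
- lever_pivot (a point): Pivot axis of the latch lever, along the stand's y: fixed on the stand at x = -45, y = 0, 110 mm above the table.
- lever (a joint): Lever angle, rad. 0: open, leaning to the keeper, 60 deg above level. Grows as the handle goes up and over, away from the keeper. 2.094: closed, level, pointing away from the keeper (rigid stop). Starts at 0 to 0.25, held by light friction; follows when the bail is drawn. With the bail hooked, dead centre is near 1.89 and the handle takes under 8 N.
- paddle: Red handle of the lever, 45 long x 22 wide x 6 mm thick; origin at its centre, 52.5 mm from the pivot; x along the lever away from the pivot. Push on its -z face (towards the keeper when open, upward when closed).
- bail_spring (a joint): Stretch of the spring-loaded bail, m (5500 N/m): 0 = slack, about 1 to 8 mm when latched, 10 mm at most. While hooking, the wire bends if the bar is forced on the keeper with over 12 N; 3 to 6 N at the tab, on top of about 3 N to bring the lever along, is snug.
- rolling_pin: Wooden rolling pin, 230 mm long, 48 mm thick, lying beyond the stand; a bystander. Origin under its middle.
- glaze_jar: Amber glass jar, 64 mm wide, 85 mm tall; a bystander. Origin under its middle.
- cutter: Red ring cutter, 66 mm wide, 28 mm tall; a bystander. Origin under its middle.

How it is judged:
On the way, in this order (a step that is already met when the one before it is completed fails the run):
1. the sliding half is pushed home: gap under 2.5 mm (x of moving_half in the frame of stand below 0.0025 m), for 0.2 s.
2. the bail bar is under the tongue, drawn back so that it bears on the keeper with over 1.5 N, before the lever has begun to stretch the spring (under 0.2 mm) (x of bail_bar in the frame of moving_half above 0.0235 m and z of bail_bar in the frame of moving_half below 0.099 m and (x of bail_bar in the frame of moving_half below 0.0345 m or (x of bail_bar in the frame of moving_half below 0.037 m and z of bail_bar in the frame of moving_half above 0.0958 m)) and contact force between bail_bar and moving_half above 1.5 N and value of joint bail_spring below 0.0002 m and value of joint lever below 1.4 rad and x of moving_half in the frame of stand below 0.0025 m), for 0.2 s.
3. the lever is pressed past centre and flat, the bail hooked and in tension (x of bail_bar in the frame of moving_half between 0.0235 and 0.0345 m and z of bail_bar in the frame of moving_half below 0.099 m and value of joint lever above 2.03 rad and value of joint bail_spring above 0.001 m), for 0.2 s.
At the end, for the whole second after the job is handed in: The mould is closed (gap under 1.5 mm), the bail bar sits under the keeper tongue (6.5 mm short to 4.5 mm beyond the nominal seat along the slide, under 9 mm above the plaster), the lever lies flat (over 2.03 rad), the bail spring is stretched by over 1 mm, and all is at rest (all of step 3 and x of moving_half in the frame of stand below 0.0015 m and linear speed of bail_bar below 0.01 m/s); the robot touches nothing.
It fails at once if the plaster is pushed with over 40 N (contact force between the fingers and moving_half above 40 N).
It fails at once if the bail bar is forced on the keeper or plaster with over 12 N while it is hooked on (lever under 1.15 rad, spring slack) (value of joint lever below 1.15 rad and value of joint bail_spring below 0.0005 m and contact force between bail_bar and moving_half above 12 N).
It fails at once if the lever handle is pressed with over 35 N (contact force between the fingers and paddle above 35 N).
It fails at once if the rolling pin, jar or cutter is moved by over 20 mm (distance of any of rolling_pin, glaze_jar, cutter from where it was at the start of the episode above 0.02 m).
It also fails if it takes over 67 s, if anything falls off the work surface, if the arm or the gripper's body presses on something with over 40 N, if the wrist force passes 120 N, or if a joint passes its speed limit or range.

## Working session

There is one attempt and no reset: what is moved stays moved. The work goes in short steps, Python scripts to look and compute and a shell command to move; the robot and the scene stay as the last step left them, time stands still between calls to the robot, and variables do not carry over. Pictures are saved under pics/ and viewed, at most 10 in all, crops included, and the job is handed in when it is done.

```bash
ls; mkdir -p pics
cat > h.py <<'E'
import numpy as np, cv2
from cell import robot
def cal(n):
    c=robot.get_calibration(n); K=np.array(c["K"]);R,_=cv2.Rodrigues(np.array(c["rvec"],float));t=np.array(c["tvec"],float).ravel();return K,R,t
def pix2z(n,u,v,z):
    K,R,t=cal(n); d=R.T@np.linalg.solve(K,[u,v,1.]); o=-R.T@t
    return o+d*(z-o[2])/d[2]
def proj(n,p):
    K,R,t=cal(n); q=K@(R@np.array(p,float)+t); return q[:2]/q[2]
def snap(n,f,box=None,s=1):
    im=robot.capture(n)[:,:,::-1]
    if box: im=im[box[1]:box[3],box[0]:box[2]]
    cv2.imwrite("pics/"+f,cv2.resize(im,None,fx=s,fy=s,interpolation=cv2.INTER_CUBIC))
E
python3 - <<'E'
from h import *
a=robot.capture("scene")[:,:,::-1];b=robot.capture("top")[:,:,::-1]
cv2.imwrite("pics/s0.png",a);cv2.imwrite("pics/t0.png",b)
for n in("scene","top"):
    K,R,t=cal(n);print(n,-R.T@t,K[0,0])
print(robot.read_state())
E
```

```text
pics
scene [1.16777966 0.08986666 0.59015229] 443.97759633722103
top [ 0.58860602 -0.0038339   0.82904162] 441.26824203841267
{'time': 0.1, 'joints': array([ 1.2640836 ,  0.38414619,  0.01634853,  1.3710192 , -0.00630023,
        1.38819952, -0.04649502]), 'qvel': array([ 0.00038271, -0.0021497 , -0.00037048, -0.00397967, -0.00366541,
       -0.00083348,  0.00079345]), 'effort': array([ 2.78274405e-03, -6.29132366e+01,  8.47125649e-01, -3.72755778e+01,
        1.67015044e-02,  1.04484160e-02, -2.86715692e-05]), 'tcp_pos': array([ 0.15082976, -0.60609766,  0.24439707]), 'tcp_rot': array([ 9.92572586e-01,  1.21650809e-01, -1.11427474e-04, -8.54580106e-04]), 'contact_force': array([-1.02619875, -0.05688181, -0.45120267]), 'ft_torque': array([0.02801378, 0.00184937, 0.02521756]), 'grasp_force': 0.0, 'width': 0.0853800454492344}
```

View pics/s0.png

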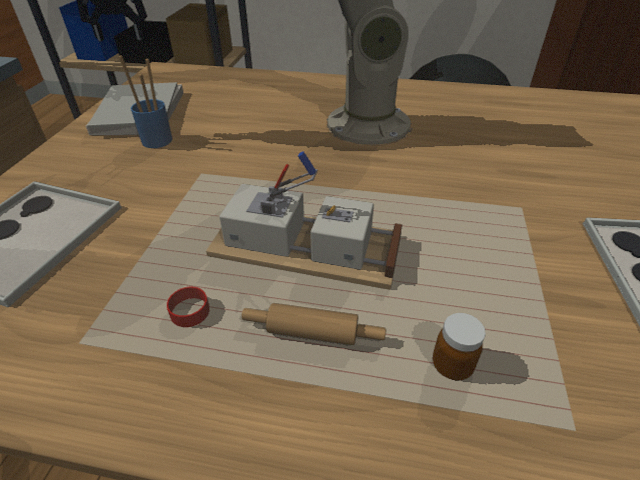

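View pics/t0.png

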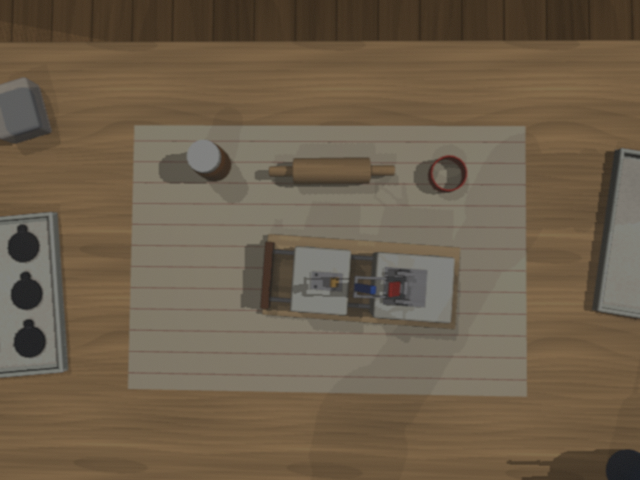

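The scene view shows the fixed half left (about 262,218) and the sliding half right (342,232), with the bystanders in front. In the top view, the fixed half is at right (415,288), the sliding half at (322,280) and the end block at (267,277). I'll enlarge both.

Run:
```python
from h import *
a=cv2.imread("pics/t0.png")[225:335,255:470];b=cv2.imread("pics/s0.png")[145:290,205:410]
a=cv2.resize(a,None,fx=3.7,fy=3.7,interpolation=cv2.INTER_CUBIC);cv2.imwrite("pics/t1.png",cv2.convertScaleAbs(a,alpha=1.5))
b=cv2.resize(b,None,fx=3.8,fy=3.8,interpolation=cv2.INTER_CUBIC);cv2.imwrite("pics/s1.png",cv2.convertScaleAbs(b,alpha=1.3))
```

```text
(no output)
```

View pics/t1.png

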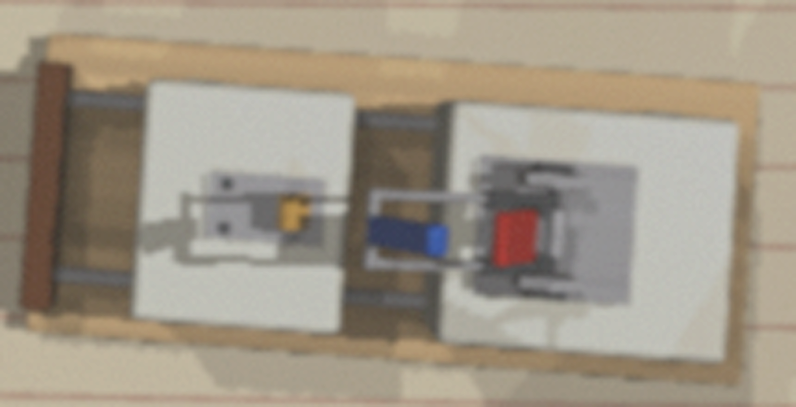

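View pics/s1.png

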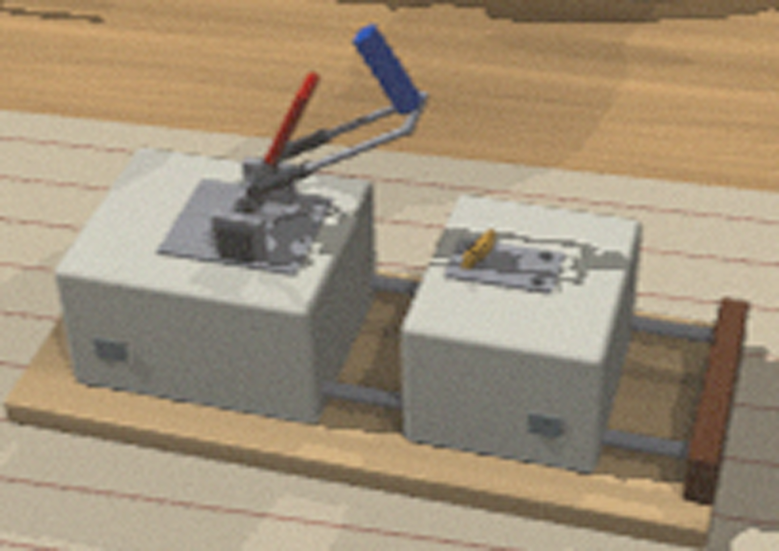

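The crops show the block corners, the bail bar (top crop 372,193 to 368,268), the tab's end (438,240; scene crop 367,36) and the red handle's tip (scene crop 313,76) clearly. Next I fit one model to all of these.

```bash
cat > fit.py <<'E'
from h import *
from scipy.optimize import least_squares
def S(p):
    c,s=np.cos(p[2]),np.sin(p[2]); return np.array([[c,-s,0],[s,c,0],[0,0,1]]),np.array([p[0],p[1],0])
def W(p,q): R,t=S(p); return R@np.array(q,float)+t
def latch(th,e):
    a=np.pi/3+th; d=np.array([np.cos(a),0,np.sin(a)]); P=np.array([-.045,0,.11])
    bar=P+.016*d+.088*np.array([np.cos(e),0,np.sin(e)]); tz=np.array([-np.sin(e),0,np.cos(e)])
    return dict(tip=P+.075*d,hinge=P+.016*d,bar=bar,grip=bar+.036*tz,end=bar+.045*tz)
E
python3 - <<'E'
from fit import *
T=lambda u,v:(255+u/3.7,225+v/3.7)
C=lambda u,v:(205+u/3.8,145+v/3.8)
def model(p):
    g=p[3];L=latch(p[4],p[5]);Y=np.array([0,.014,0])
    tp=[(0,-.055,.09),(-.13,-.055,.09),(-.13,.055,.09),(0,.055,.09)]
    mv=[(g+.095,-.055,.09),(g,-.055,.09),(g,.055,.09),(g+.095,.055,.09)]
    top=tp+mv+[L['bar']-Y,L['bar']+Y,L['end']]
    sc=[tp[2],tp[3],tp[0],tp[1],mv[2],mv[3],mv[0],mv[1],L['bar']-Y,L['bar']+Y,L['end'],L['tip']]
    return [("top",q) for q in top]+[("scene",q) for q in sc]
obs=[T(445,102),T(740,122),T(725,360),T(437,340),T(147,82),T(355,96),T(340,333),T(132,318),T(375,193),T(368,268),T(438,240),
C(135,150),C(372,183),C(308,312),C(58,275),C(460,195),C(640,222),C(600,362),C(402,325),C(413,127),C(424,97),C(367,36),C(313,76)]
f=lambda p:np.concatenate([proj(n,W(p,q))-o for (n,q),o in zip(model(p),obs)])
r=least_squares(f,[.56,-.1,1.57,.03,.1,.5],loss='soft_l1')
print(r.x.round(4));print(f(r.x).reshape(-1,2).round(1).tolist())
np.save("p.npy",r.x);p=r.x
for k,v in latch(p[4],p[5]).items():print(k,v.round(4),W(p,v).round(4))
print("outer",W(p,[p[3]+.095,0,.065]),"block",W(p,[.195,0,.045]))
E
```

```text
[ 0.5356 -0.0821  1.5171  0.0421  0.0569  0.5436]
[[0.6, -1.2], [-0.7, -1.5], [-0.3, 0.7], [-1.2, 0.6], [-0.7, -1.1], [-0.3, -1.2], [-0.3, 0.8], [-1.0, 0.9], [-1.5, 0.0], [-0.8, -1.4], [-0.7, 0.0], [-0.1, -1.8], [0.2, -1.6], [0.1, -0.3], [-2.5, -1.4], [-1.9, -1.7], [-0.2, -1.8], [0.2, -1.1], [-1.6, 0.0], [-1.7, 0.5], [-0.5, -0.3], [-1.3, -1.2], [-0.7, 2.4]]
tip [-0.0113  0.      0.177 ] [ 0.535  -0.0934  0.177 ]
hinge [-0.0378  0.      0.1243] [ 0.5335 -0.1199  0.1243]
bar [0.0375 0.     0.1698] [ 0.5376 -0.0447  0.1698]
grip [0.0189 0.     0.2006] [ 0.5366 -0.0633  0.2006]
end [0.0142 0.     0.2083] [ 0.5363 -0.0679  0.2083]
outer [0.54293365 0.0547489  0.065     ] block [0.54604426 0.11259755 0.045     ]
```

```bash
python3 -m creep '[[[0,0,6,35,36,20,0.5],[0,0,12,70,72,40,1],[0,0,18,105,108,60,1],[0,0,24,140,144,60,1],[0,0,30,175,180,60,1],[0,0,36,210,216,60,1],[0,0,42,245,252,60,1],[0,0,48,280,290,60,1],[0,0,54,315,330,60,1],[0,0,60,350,370,60,1]]]'
```

```text
time: 1.35
tcp_pos: [0.5016, -0.2352, 0.305]
tcp_rot: [0.798, 0.603, -0.0, -0.0]
contact_force: [0.3, -0.5, 0.0]
width: -0.0004
grasp_force: 0.0
```

```bash
python3 -m creep '[[[0,0,3,8,55,0,1],[0,0,6,16,110,0,1],[0,0,9,24,165,0,1],[0,0,12,32,220,0,1],[0,0,12.8,40,275,0,1],[0,0,12.8,43,320,-40,1],[0,0,12.8,43,320,-100,1],[0,0,12.8,43,320,-160,1],[0,0,12.8,43,320,-215,1],[0,0,12.8,43,320,-237,1]]]'
```

```text
time: 2.6
tcp_pos: [0.5413, 0.0829, 0.0643]
tcp_rot: [0.727, 0.687, -0.002, -0.002]
contact_force: [0.4, -0.0, 0.2]
width: -0.0
grasp_force: 0.0
```

```bash
python3 -m creep '[[[0,0,0,-0.3,-6,0,1],[0,0,0,-0.6,-12,0,1],[0,0,0,-0.8,-16,0,1],[0,0,0,-1.1,-20,0,1],[0,0,0,-1.3,-25,0,1],[0,0,0,-1.6,-30,0,1],[0,0,0,-1.9,-35,0,1],[0,0,0,-2.1,-40,0,1],[0,0,0,-2.4,-45,0,1],[0,0,0,-2.6,-48,0,1]]]'
```

```text
time: 3.85
tcp_pos: [0.5423, 0.037, 0.0698]
tcp_rot: [0.726, 0.687, 0.002, 0.0]
contact_force: [0.7, 5.3, 1.8]
width: -0.0001
grasp_force: 2.7
```

```bash
python3 -m creep '[[[0,0,0,-0.1,-2,0,1],[0,0,0,-0.2,-4,0,1],[0,0,0,-0.3,-6,0,1],[0,0,0,-0.4,-7.5,0,1],[0,0,0,-0.5,-9,0,1],[0,0,0,-0.5,-10,0,1],[0,0,0,-0.6,-11,0,1],[0,0,0,-0.6,-11,0,1]]]'
```

```text
time: 4.85
tcp_pos: [0.5416, 0.0258, 0.0697]
tcp_rot: [0.726, 0.687, 0.001, 0.0]
contact_force: [0.0, 4.6, 3.9]
width: -0.0002
grasp_force: 2.5
```

```bash
python3 -m creep '[[[0,0,0,0,-1,0,1],[0,0,0,-0.1,-2,0,1],[0,0,0,-0.1,-2.5,0,1],[0,0,0,-0.1,-3,0,1]]]'
```

```text
time: 5.35
tcp_pos: [0.5415, 0.0242, 0.0696]
tcp_rot: [0.726, 0.688, 0.002, -0.0]
contact_force: [1.3, 9.5, 2.8]
width: -0.0001
grasp_force: 4.9
```

```bash
python3 -m creep '[[[0,0,0,0,-0.7,0,1],[0,0,0,0,-0.7,0,1],[0,0,0,0,-0.7,0,1]]]'
```

```text
time: 5.72
tcp_pos: [0.5415, 0.0242, 0.0696]
tcp_rot: [0.726, 0.688, 0.002, -0.0]
contact_force: [1.5, 11.5, 3.3]
width: -0.0002
grasp_force: 5.3
```

```bash
python3 -m creep '[[[0,0,0,1,18,0,1],[0,0,0,1,18,60,1],[0,0,0,1,18,120,0.8],[0,0,0,1,18,175,0.5],[0,0,0,0,10,205,0.4],[0,0,0,-2,-30,205,0.4],[0,0,0,-4,-65,205,0.4],[0,0,0,-4.5,-84,205,0.4],[0,0,0,-4.5,-84,205,0.4],[0,0,0,-4.5,-84,205,0.4]]]' 25
python3 - <<'E'
from h import *
a=robot.capture("scene")[100:260,180:400,::-1];b=robot.capture("top")[225:335,300:470,::-1]
a=cv2.resize(a,(770,560),interpolation=cv2.INTER_CUBIC)
cv2.imwrite("pics/s2.png",cv2.convertScaleAbs(a,alpha=1.3))
E
```

```text
time: 6.98
tcp_pos: [0.5362, -0.0613, 0.2733]
tcp_rot: [0.726, 0.688, 0.0, -0.0]
contact_force: [0.6, 0.2, 0.2]
width: 0.0514
grasp_force: 0.0
```

View pics/s2.png

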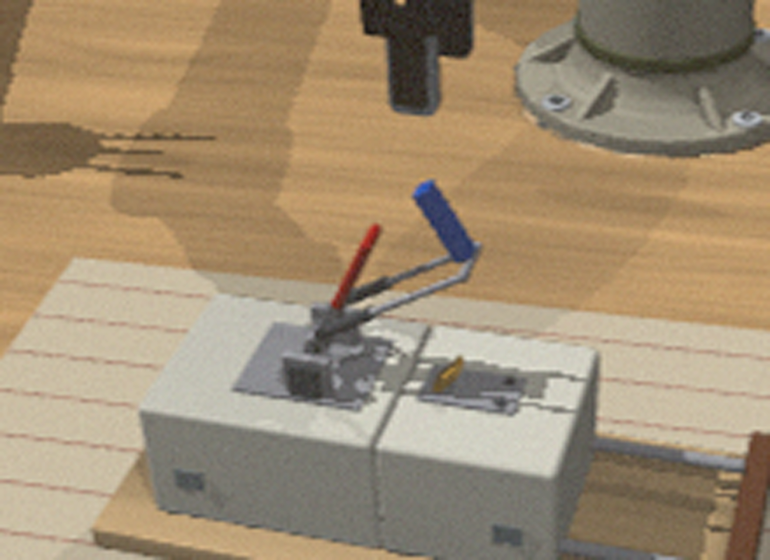

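The mould is closed (seam at 375,455 to 430,325) and the fingers hang above the blue tab (425,190). I'll descend and grip it.

```bash
python3 -m creep '[[[0,0,0,0.4,-2,-30,0.4],[0,0,0,0.4,-2,-60,0.4],[0,0,0,0.4,-2,-78,0.4],[0,0,0,0.4,-2,-78,0.6],[0,0,0,0.4,-2,-78,0.75],[0,0,0,0.4,-2,-78,0.9],[0,0,0,0.4,-2,-78,0.9],[0,0,0,0.4,-2,-78,0.9]]]' 25
python3 - <<'E'
from fit import *
p=np.load("p.npy");st=latch(p[4],p[5])['grip']
th=p[4]
for e in np.linspace(p[5],-.345,11):
    L=latch(th,e);w=(W(p,L['grip'])-W(p,st))*1e3
    print(e.round(3),L['bar'].round(4),w.round(1))
# drawn positions
from scipy.optimize import fsolve
for x in(.042,.036,.033,.030,.027):
    s=fsolve(lambda q:(latch(*q)['bar']-[x,0,.0945])[[0,2]],[th+.5,-.3]);L=latch(*s)
    print(x,s.round(3),((W(p,L['grip'])-W(p,st))*1e3).round(1),L['tip'].round(3))
E
```

```text
time: 8.07
tcp_pos: [0.5374, -0.0647, 0.1964]
tcp_rot: [0.727, 0.687, 0.001, 0.001]
contact_force: [2.2, 1.9, 5.1]
width: 0.0112
grasp_force: 31.0
0.544 [0.0375 0.     0.1698] [0. 0. 0.]
0.455 [0.0413 0.     0.1629] [ 0.4  6.5 -5.3]
0.366 [0.0444 0.     0.1558] [  0.7  12.6 -11.2]
0.277 [0.0468 0.     0.1484] [  1.   18.1 -17.6]
0.188 [0.0486 0.     0.1407] [  1.2  23.  -24.5]
0.099 [0.0498 0.     0.133 ] [  1.5  27.3 -31.8]
0.01 [0.0502 0.     0.1252] [  1.7  30.9 -39.4]
-0.078 [0.0499 0.     0.1174] [  1.8  33.8 -47.3]
-0.167 [0.049  0.     0.1096] [  1.9  36.  -55.5]
-0.256 [0.0473 0.     0.102 ] [  2.   37.5 -63.8]
-0.345 [0.045  0.     0.0945] [  2.1  38.2 -72.2]
0.042 [ 0.233 -0.358] [  1.9  35.7 -72.4] [-0.024  0.     0.182]
0.036 [ 0.598 -0.366] [  1.6  29.9 -72.5] [-0.051  0.     0.185]
0.033 [ 0.802 -0.359] [  1.4  26.7 -72.4] [-0.066  0.     0.182]
0.03 [ 1.043 -0.34 ] [  1.2  23.1 -72.2] [-0.082  0.     0.175]
0.027 [ 1.378 -0.3  ] [  1.   18.7 -71.7] [-0.102  0.     0.159]
```

```bash
python3 -m creep '[[[0,0,0,0.4,6.5,-5.3,0.9],[0,0,0,0.7,12.6,-11.2,0.9],[0,0,0,1,18.1,-17.6,0.9],[0,0,0,1.2,23,-24.5,0.9],[0,0,0,1.5,27.3,-31.8,0.9],[0,0,0,1.7,30.9,-39.4,0.9],[0,0,0,1.8,33.8,-47.3,0.9],[0,0,0,1.9,36,-55.5,0.9],[0,0,0,1.9,36,-55.5,0.9]]]'
python3 - <<'E'
from h import *
a=robot.capture("scene")[120:270,220:400,::-1]
a=cv2.resize(a,(720,600),interpolation=cv2.INTER_CUBIC)
cv2.imwrite("pics/s3.png",cv2.convertScaleAbs(a,alpha=1.4))
E
```

```text
time: 9.2
tcp_pos: [0.5384, -0.0291, 0.1388]
tcp_rot: [0.727, 0.687, -0.0, -0.0]
contact_force: [5.5, -1.2, 1.7]
width: 0.0113
grasp_force: 31.1
```

View pics/s3.png

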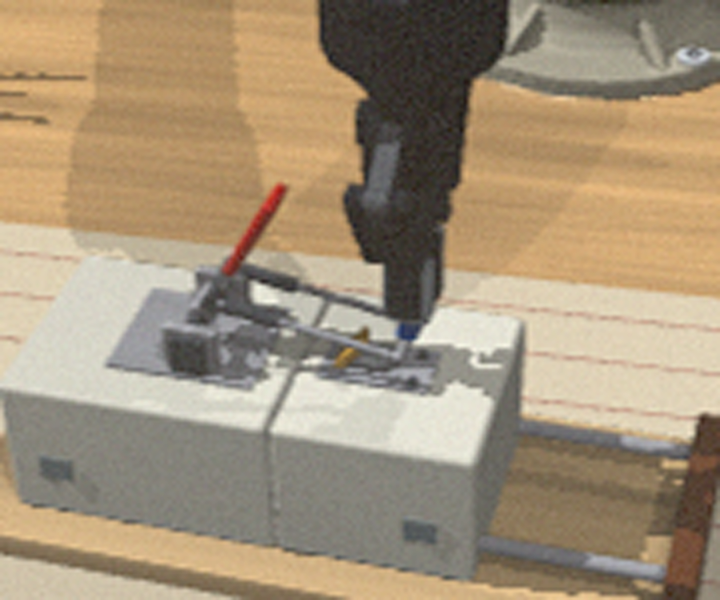

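The bar (400,350) is beyond the brass tongue (350,345), with the arms on either side. I'll lower it slowly.

```bash
python3 -m creep '[[[0,0,0,1,0.8,-4,0.9],[0,0,0,1.5,1.5,-8,0.9],[0,0,0,1.5,1.8,-11,0.9],[0,0,0,1.5,2,-13,0.9],[0,0,0,1.5,2,-13,0.9]]]'
```

```text
time: 9.88
tcp_pos: [0.5396, -0.0272, 0.1265]
tcp_rot: [0.727, 0.687, -0.0, -0.0]
contact_force: [2.7, -1.6, 2.2]
width: 0.0114
grasp_force: 30.9
```

```bash
for i in 1; do python3 -m creep '[[[0,0,0,0.3,0,-1,0.9],[0,0,0,0.5,0,-1.5,0.9],[0,0,0,0.5,0,-1.5,0.9]]]'; done; python3 -m creep '[[[0,0,0,0,0,-0.5,0.9],[0,0,0,0,0,-1,0.9],[0,0,0,0,0,-1,0.9]]]'
```

```text
time: 10.25
tcp_pos: [0.5402, -0.0272, 0.1252]
tcp_rot: [0.727, 0.687, -0.0, -0.0]
contact_force: [1.2, -2.0, 2.5]
width: 0.0112
grasp_force: 31.0
time: 10.62
tcp_pos: [0.5403, -0.0272, 0.1242]
tcp_rot: [0.727, 0.687, -0.0, -0.0]
contact_force: [-0.0, -1.2, 2.4]
width: 0.0113
grasp_force: 31.0
```

```bash
python3 -m creep '[[[0,0,0,0,0,-0.5,0.9],[0,0,0,0,0,-1,0.9],[0,0,0,0,0,-1,0.9]]]'; python3 -m creep '[[[0,0,0,0,0,-0.5,0.9],[0,0,0,0,0,-1,0.9],[0,0,0,0,0,-1,0.9]]]'
```

```text
time: 11.0
tcp_pos: [0.5404, -0.0271, 0.1238]
tcp_rot: [0.727, 0.687, 0.0, 0.0]
contact_force: [-2.7, -1.5, 8.1]
width: 0.0116
grasp_force: 31.8
time: 11.38
tcp_pos: [0.5406, -0.027, 0.1236]
tcp_rot: [0.727, 0.687, 0.0, 0.0]
contact_force: [-4.6, -1.6, 14.7]
width: 0.0109
grasp_force: 32.6
```

```bash
python3 -m creep '[[[0,0,0,-0.5,0,1.6,0.9],[0,0,0,-0.5,0,1.6,0.9]]]'; python3 -m creep '[[[0,0,0,-0.1,-1.5,0,0.9],[0,0,0,-0.2,-3,0,0.9],[0,0,0,-0.2,-4,0,0.9],[0,0,0,-0.2,-4,0,0.9]]]'
```

```text
time: 11.62
tcp_pos: [0.54, -0.0272, 0.1239]
tcp_rot: [0.727, 0.687, 0.0, 0.0]
contact_force: [1.2, -1.9, 3.7]
width: 0.0114
grasp_force: 31.2
time: 12.12
tcp_pos: [0.5399, -0.029, 0.1239]
tcp_rot: [0.726, 0.688, 0.001, -0.001]
contact_force: [2.0, 4.4, 3.4]
width: 0.0115
grasp_force: 31.1
```

```bash
python3 -m creep '[[[0,0,0,-0.1,-1.5,0,0.9],[0,0,0,-0.2,-3,0,0.9],[0,0,0,-0.2,-4,0,0.9],[0,0,0,-0.2,-4,0,0.9]]]'; python3 -m creep '[[[0,0,0,-0.1,-1,0,0.9],[0,0,0,-0.2,-2,0,0.9],[0,0,0,-0.2,-2,0,0.9]]]'
```

```text
time: 12.62
tcp_pos: [0.5397, -0.0338, 0.124]
tcp_rot: [0.726, 0.687, 0.001, -0.0]
contact_force: [1.3, 5.0, 3.6]
width: 0.0112
grasp_force: 31.1
time: 13.0
tcp_pos: [0.5394, -0.0376, 0.1239]
tcp_rot: [0.727, 0.687, -0.0, 0.0]
contact_force: [2.1, 2.9, 3.9]
width: 0.0116
grasp_force: 31.0
```

```bash
python3 -m creep '[[[0,0,0,0,-1,0,0.9],[0,0,0,0,-1,0,0.9]]]'; python3 -m creep '[[[0,0,0,0,-1,0,0.9],[0,0,0,0,-1,0,0.9]]]'
```

```text
time: 13.25
tcp_pos: [0.5393, -0.0386, 0.1238]
tcp_rot: [0.727, 0.687, -0.0, 0.0]
contact_force: [2.6, 2.6, 3.0]
width: 0.0116
grasp_force: 31.0
time: 13.5
tcp_pos: [0.5393, -0.0394, 0.1238]
tcp_rot: [0.727, 0.687, -0.0, -0.0]
contact_force: [1.3, 1.7, 3.1]
width: 0.0114
grasp_force: 30.9
```

```bash
python3 -m creep '[[[0,0,0,0,-1,0,0.9],[0,0,0,0,-1,0,0.9]]]'; python3 -m creep '[[[0,0,0,0,-1,0,0.9],[0,0,0,0,-1,0,0.9]]]'
```

```text
time: 13.75
tcp_pos: [0.5392, -0.0402, 0.1238]
tcp_rot: [0.727, 0.687, -0.0, -0.0]
contact_force: [1.4, 3.1, 3.5]
width: 0.0115
grasp_force: 30.9
time: 14.0
tcp_pos: [0.5392, -0.0411, 0.1238]
tcp_rot: [0.727, 0.687, 0.0, -0.0]
contact_force: [2.0, 4.0, 3.0]
width: 0.0115
grasp_force: 30.9
```

```bash
python3 -m creep '[[[0,0,0,0,-1,0,0.9],[0,0,0,0,-1,0,0.9]]]'
python3 - <<'E'
from h import *
a=robot.capture("scene")[120:270,220:400,::-1]
a=cv2.resize(a,(720,600),interpolation=cv2.INTER_CUBIC)
cv2.imwrite("pics/s4.png",cv2.convertScaleAbs(a,alpha=1.4))
E
```

```text
time: 14.25
tcp_pos: [0.5392, -0.0419, 0.1238]
tcp_rot: [0.727, 0.687, 0.0, -0.0]
contact_force: [1.5, 5.5, 2.1]
width: 0.0112
grasp_force: 30.9
```

View pics/s4.png

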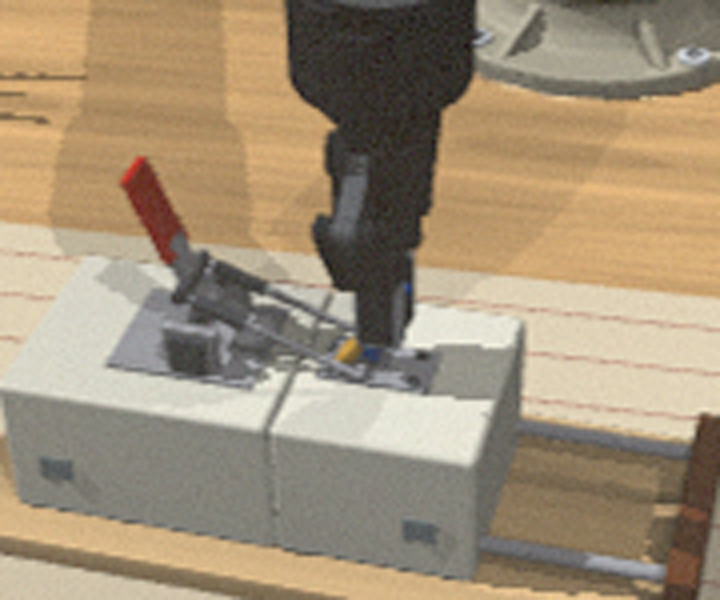

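```bash
python3 - <<'E'
from fit import *
p=np.load("p.npy")
for th in(.7,.8,.9,1.0,1.1,1.2,1.3,1.4):
    u=(proj("scene",W(p,latch(th,0)['tip']))-[220,120])*4
    print(th,u.round(0))
for x in(.027,.028,.029,.030,.032): print(x,((proj("scene",W(p,[x,-.014,.0945]))-[220,120])*4).round(0))
E
python3 -m creep '[[[0,0,0,0,-0.6,0,0.9],[0,0,0,0,-0.6,0,0.9]]]'
```

```text
0.7 [163. 162.]
0.8 [147. 163.]
0.9 [132. 166.]
1.0 [119. 170.]
1.1 [106. 176.]
1.2 [ 94. 183.]
1.3 [ 83. 191.]
1.4 [ 74. 200.]
0.027 [348. 372.]
0.028 [350. 373.]
0.029 [352. 373.]
0.03 [355. 373.]
0.032 [359. 374.]
time: 14.55
tcp_pos: [0.5393, -0.0424, 0.1238]
tcp_rot: [0.727, 0.687, 0.0, -0.0]
contact_force: [0.7, 4.4, 1.3]
width: 0.0113
grasp_force: 30.9
```

```bash
python3 -m creep '[[[0,0,0,0,0,0,0.9],[0,0,0,0,0,0,0.9]]]'; python3 -m creep '[[[0,0,0,0,-1,0,0.9],[0,0,0,0,-1,0,0.9],[0,0,0,0,-1,0,0.9]]]';python3 -m creep '[[[0,0,0,0,-0.7,0,0.9],[0,0,0,0,-0.7,0,0.9],[0,0,0,0,-0.7,0,0.9]]]'
```

```text
time: 14.8
tcp_pos: [0.5392, -0.0424, 0.1238]
tcp_rot: [0.727, 0.687, 0.0, -0.0]
contact_force: [1.5, 5.0, 2.9]
width: 0.0113
grasp_force: 30.9
time: 15.18
tcp_pos: [0.5392, -0.043, 0.1238]
tcp_rot: [0.727, 0.687, 0.0, -0.0]
contact_force: [1.3, 5.4, 2.5]
width: 0.0112
grasp_force: 31.0
time: 15.55
tcp_pos: [0.5393, -0.0434, 0.1239]
tcp_rot: [0.726, 0.687, 0.0, -0.001]
contact_force: [1.3, 7.6, 2.6]
width: 0.0114
grasp_force: 31.0
```

```bash
python3 -m creep '[[[0,0,0,0,-0.4,0,0.9],[0,0,0,0,-0.4,0,0.9],[0,0,0,0,-0.4,0,0.9],[0,0,0,0,-0.4,0,0.9]]]'
python3 - <<'E'
from h import *
im=robot.capture("scene")[:,:,::-1];cv2.imwrite("pics/s5raw.png",im)
a=cv2.resize(im[150:225,250:350],(800,600),interpolation=cv2.INTER_CUBIC)
cv2.imwrite("pics/s5.png",cv2.convertScaleAbs(a,alpha=1.4))
E
```

```text
time: 16.05
tcp_pos: [0.5392, -0.0435, 0.1239]
tcp_rot: [0.726, 0.687, 0.0, -0.001]
contact_force: [0.9, 7.1, 3.3]
width: 0.0114
grasp_force: 31.0
```

View pics/s5.png

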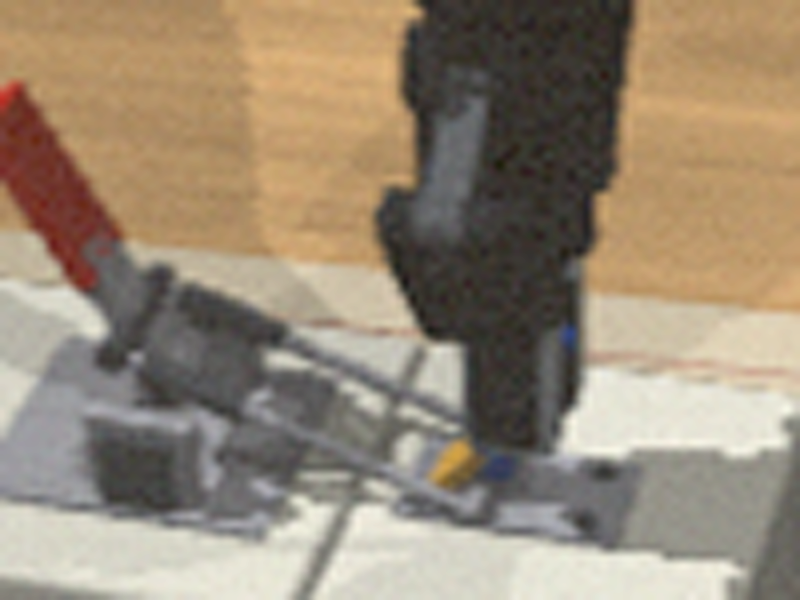

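The bar's corner (475,510) bears on the tongue (455,465), and the lever is near 1.0 rad. I'll add a touch more pull, hold, then release and lift off.

```bash
python3 -m creep '[[[0,0,0,0,-0.5,0,0.9],[0,0,0,0,-0.5,0,0.9],[0,0,0,0,-0.5,0,0.9],[0,0,0,0,-0.5,0,0.9]]]'; python3 -m creep '[[[0,0,0,0,-0.5,0,0.9],[0,0,0,0,-0.5,0,0.9],[0,0,0,0,-0.5,0,0.9]]]'
```

```text
time: 16.6
tcp_pos: [0.5392, -0.0438, 0.1239]
tcp_rot: [0.726, 0.687, 0.001, -0.001]
contact_force: [1.2, 8.0, 1.8]
width: 0.0117
grasp_force: 31.0
time: 16.98
tcp_pos: [0.5392, -0.0443, 0.1239]
tcp_rot: [0.726, 0.687, 0.001, -0.001]
contact_force: [1.2, 8.3, 3.8]
width: 0.0114
grasp_force: 31.0
```

```bash
python3 -m creep '[[[0,0,0,0,1.5,0,0.9],[0,0,0,0,2.5,0,0.8],[0,0,0,0,2.5,0,0.6],[0,0,0,0,2.5,0,0.5],[0,0,0,0,2.5,0,0.5],[0,0,0,0,2.5,25,0.5],[0,0,0,0,2.5,65,0.5],[0,0,0,0,2.5,110,0.7],[0,0,0,0,2.5,130,1],[0,0,0,0,2.5,130,1]]]'
python3 - <<'E'
from fit import *
p=np.load("p.npy"); tc=robot.read_state()["tcp_pos"]
for th,off,s in((.95,.012,.060),(.95,.003,.06),(1.1,.003,.06),(1.25,.003,.06),(1.4,.003,.061),(1.55,.003,.062),(1.7,.003,.062),(1.8,.003,.063),(1.9,.003,.064),(2.0,.003,.065),(2.094,.003,.065)):
    a=np.pi/3+th;d=np.array([np.cos(a),0,np.sin(a)]);n=np.array([np.sin(a),0,-np.cos(a)])
    q=np.array([-.045,0,.11])+s*d+off*n+[.011,0,.014]
    print(th,q.round(4),W(p,q).round(4),((W(p,q)-tc)*1e3).round(1))
im=robot.capture("scene")[:,:,::-1]
a=cv2.resize(im[130:240,230:380],(750,550),interpolation=cv2.INTER_CUBIC)
cv2.imwrite("pics/s6.png",cv2.convertScaleAbs(a,alpha=1.4))
E
```

```text
time: 18.23
tcp_pos: [0.5402, -0.0434, 0.2555]
tcp_rot: [0.727, 0.687, 0.001, 0.001]
contact_force: [-0.2, -0.0, -1.6]
width: 0.0001
grasp_force: 0.0
0.95 [-0.0479  0.      0.1836] [ 0.533  -0.1299  0.1836] [ -7.2 -86.5 -71.9]
0.95 [-0.0561  0.      0.1799] [ 0.5326 -0.1381  0.1799] [ -7.6 -94.7 -75.6]
1.1 [-0.0642  0.      0.1759] [ 0.5321 -0.1462  0.1759] [  -8.  -102.8  -79.6]
1.25 [-0.0716  0.      0.1708] [ 0.5317 -0.1536  0.1708] [  -8.4 -110.2  -84.7]
1.4 [-0.079   0.      0.1653] [ 0.5313 -0.161   0.1653] [  -8.8 -117.5  -90.2]
1.55 [-0.0855  0.      0.1587] [ 0.531  -0.1675  0.1587] [  -9.2 -124.1  -96.8]
1.7 [-0.0901  0.      0.1506] [ 0.5307 -0.1721  0.1506] [  -9.4 -128.6 -104.9]
1.8 [-0.0934  0.      0.1452] [ 0.5306 -0.1754  0.1452] [  -9.6 -132.  -110.4]
1.9 [-0.0962  0.      0.1393] [ 0.5304 -0.1782  0.1393] [  -9.8 -134.8 -116.2]
2.0 [-0.0984  0.      0.1331] [ 0.5303 -0.1804  0.1331] [  -9.9 -137.  -122.4]
2.094 [-0.099  0.     0.127] [ 0.5303 -0.181   0.127 ] [  -9.9 -137.5 -128.5]
```

View pics/s6.png

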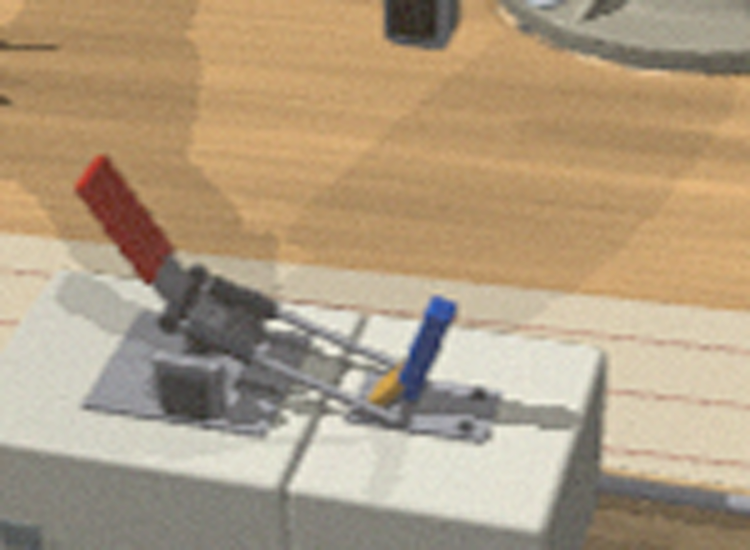

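The bail stayed hooked: its bar (400,415) is behind the tongue (385,385) and the lever leans back. I'll bring the closed fingers to the lever's near face.

```bash
python3 -m creep '[[[0,0,0,-3,-35,0,1],[0,0,0,-7,-65,-15,1],[0,0,0,-7,-75,-50,1],[0,0,0,-7,-78,-72,1],[0,0,0,-7,-86,-72,1],[0,0,0,-7.5,-91,-74,1],[0,0,0,-7.5,-95,-76,1],[0,0,0,-8,-99,-78,1],[0,0,0,-8,-103,-80,1],[0,0,0,-8,-106,-82,1]]]'
```

```text
time: 19.52
tcp_pos: [0.5314, -0.1496, 0.172]
tcp_rot: [0.727, 0.687, 0.0, 0.0]
contact_force: [-0.8, 0.4, 1.9]
width: -0.0002
grasp_force: 0.5
```

```bash
python3 -m creep '[[[0,0,0,-0.2,-4,-3,1],[0,0,0,-0.4,-8,-5.5,1],[0,0,0,-0.6,-12,-8.5,1],[0,0,0,-0.8,-16,-12,1],[0,0,0,-1,-19,-16,1],[0,0,0,-1.2,-22,-20,1],[0,0,0,-1.3,-24,-24,1]]]';python3 -m creep '[[[0,0,0,0,-2,-3,1],[0,0,0,-0.2,-4,-6,1],[0,0,0,-0.2,-5,-9,1],[0,0,0,-0.3,-6,-12,1]]]'
```

```text
time: 20.4
tcp_pos: [0.53, -0.1738, 0.1476]
tcp_rot: [0.727, 0.687, -0.0, 0.0]
contact_force: [0.4, 1.5, 1.7]
width: -0.0002
grasp_force: 0.8
time: 20.9
tcp_pos: [0.5296, -0.1796, 0.1357]
tcp_rot: [0.727, 0.687, -0.0, 0.0]
contact_force: [0.3, 0.6, 0.1]
width: -0.0004
grasp_force: 0.4
```

```bash
python3 -m creep '[[[0,0,0,0,-1,-3,1],[0,0,0,0,-1.5,-6,1],[0,0,0,0,-1.5,-8,1],[0,0,0,0,-1.5,-9,1],[0,0,0,0,-1.5,-9,1]]]'
```

```text
time: 21.52
tcp_pos: [0.5297, -0.181, 0.1271]
tcp_rot: [0.727, 0.687, -0.0, 0.0]
contact_force: [-2.3, 0.7, 3.4]
width: 0.0002
grasp_force: 1.6
```

Touching at the flat height. I'll press slightly more to confirm, then lift off and look.

```bash
python3 -m creep '[[[0,0,0,0,0,-0.7,1],[0,0,0,0,0,-1.3,1],[0,0,0,0,0,-1.3,1]]]'; python3 -m creep '[[[0,0,0,0,0,20,1],[0,0,0,0,0,60,1],[0,0,0,0,0,110,1],[0,0,0,0,0,140,1],[0,0,0,0,0,140,1],[0,0,0,0,0,140,1]]]'
python3 - <<'E'
from h import *
im=robot.capture("scene")[:,:,::-1]
a=cv2.resize(im[130:240,230:380],(750,550),interpolation=cv2.INTER_CUBIC)
cv2.imwrite("pics/s7.png",cv2.convertScaleAbs(a,alpha=1.4))
E
```

```text
time: 21.9
tcp_pos: [0.5298, -0.1811, 0.127]
tcp_rot: [0.727, 0.687, -0.0, 0.001]
contact_force: [-6.5, 0.7, 12.7]
width: -0.0003
grasp_force: 6.4
time: 22.65
tcp_pos: [0.5294, -0.1808, 0.2647]
tcp_rot: [0.727, 0.687, -0.0, -0.0]
contact_force: [-0.1, 0.4, -1.1]
width: -0.0002
grasp_force: 0.0
```

View pics/s7.png

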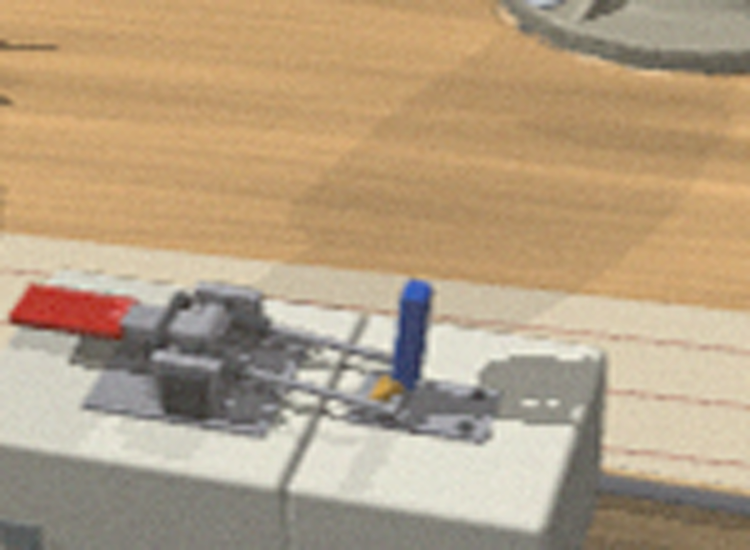

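The red lever lies flat (75,310), the bail is taut with its bar under the tongue (395,405), and the seam is closed. I'll hand in.

```bash
python3 -c "
from cell import robot
print(robot.hand_in())"
```

```text
the job is handed in; nothing more can be done
None
```

The job is handed in with the mould pushed home, the bail hooked under the keeper and the red lever pressed flat, though while I set the bar down the force at the tab briefly rose about 12 N above its unloaded reading, right at the 12 N bar limit, and the hand-in returned no verdict.

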